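Crack open a stuck dry box and hold it ajar

TASK

The grey dry box on the worktop has a loose lid stuck in its mouth by a rubber gasket, with the brass mould standing on it as a weight. First lift the mould off and stand it upright on the worktop clear of the box, setting it down gently. Then take the lid by its knob, pull it straight up until the gasket lets go, without jerking it away, and hold it level over the mouth with about 2 cm between lid and rim: finish while still holding it there, and leave the other things on the worktop where they are.

Things in the scene. Friction and masses are not known exactly. Their poses are not given: they have to be found in the camera images.
- dry_box: Hollow grey metal box, 114 mm (its x) by 184 mm (its y), rim 70 mm high, fixed to the worktop by two low screw flanges on its y sides that reach 15 mm out from the walls and are 8 mm high. Origin: centre of its underside, z up.
- box_mouth (a point): Centre of the box's mouth, at the height of its rim (70 mm above the worktop).
- lid: Loose grey lid, plate 122 mm (its x) by 192 mm (its y) and 8 mm thick with a plug 84 x 150 mm reaching 12 mm down into the mouth, 0.22 kg; axes as the box's when shut. Origin: centre of the plate's underside, which lies on the rim (70 mm high) when shut. Two sprung gasket strips grip the plug: the pull needed at the knob grows to its peak (12 to 22 N, lid weight included) 3 to 5 mm up, then the lid comes free with a small pop and only its weight is left from 9 mm up.
- lid_knob (a point): Centre of the head of the black knob in the middle of the lid: head 30 mm in diameter and 20 mm high, round about the lid's z axis, neck below it 18 mm in diameter. Shut, it is 107 mm above the worktop, 29 mm above the lid's top face; it moves with the lid.
- optic_mould: Brass ribbed mould like a small cup, round, 64 mm over the rim and foot, about 58 mm at the waist, 56 mm high, 0.4 to 0.9 kg, standing on the lid at the box's +y side of the knob, about 60 mm from it (underside at 78 mm). Origin: centre of its underside, z up along its axis. To set it down, the worktop from x = 0.43 to 0.60 and y = -0.09 to 0.32 is free but for the things listed here; hoses, vice, red tray and jars stand round it.
- tape_roll: Bystander: roll of tape lying flat beside the box, 67 mm in diameter, 19 mm high. Origin: centre of its underside.
- wax_block: Bystander: small wax block, 43 x 64 x 26 mm, beside the box. Origin: centre of its underside.
- matchbox: Bystander: matchbox, 36 x 53 x 15 mm, behind the box, to the right. Origin: centre of its underside.
Mind the look-alikes: they are no part of the job. What is shaped like the optic_mould but orange is not meant.

How it is judged (in metres and radians):
On the way, in this order (a step that is already met when the one before it is completed fails the run):
1. the mould stands upright on the worktop, let go (height (world z) of optic_mould between -0.01 and 0.01 m and angle between optic_mould's own z axis and vertical below 0.12 rad and contact force between optic_mould and the fingers below 0.1 N and linear speed of optic_mould below 0.02 m/s), for 0.2 s.
2. the lid is pulled out of its gasket (10 mm up) by the fingers (z of lid in the frame of box_mouth above 0.01 m and contact force between the fingers and lid above 0.5 N), for 0.1 s.
At the end, for the whole second after the job is handed in: The fingers hold the lid still and level (within 0.15 rad), 12 to 32 mm above the rim, within 20 mm of the middle of the mouth and touching neither box nor mould; the mould stands upright on the worktop (within 0.12 rad), released and not touching the box (all of step 1 and z of lid in the frame of box_mouth between 0.012 and 0.032 m and horizontal distance between lid and dry_box below 0.02 m and angle between lid's own z axis and vertical below 0.15 rad and linear speed of lid below 0.02 m/s and contact force between the fingers and lid above 0.5 N and contact force between each of lid, optic_mould and dry_box below 0.1 N and contact force between lid and optic_mould below 0.1 N); the arm keeps its last pose, push and grip.
It fails at once if the lid was lifted before the mould stood on the worktop (z of lid in the frame of box_mouth above 0.005 m and height (world z) of optic_mould above 0.03 m).
It fails at once if the lid was jerked away more than 6 cm up (z of lid in the frame of box_mouth above 0.06 m).
It fails at once if the mould was tipped over (angle between optic_mould's own z axis and vertical above 0.8 rad).
It fails at once if the mould was dropped or slammed on to the worktop (height (world z) of optic_mould below 0.02 m and linear speed of optic_mould above 0.55 m/s).
It fails at once if a bystander (tape roll, wax block or matchbox) was pushed more than 3 cm (distance of any of tape_roll, wax_block, matchbox from where it was at the start of the episode above 0.03 m).
It also fails if it takes over 51 s, if anything falls off the work surface, if the arm or the gripper's body presses on something with over 40 N, if the wrist force passes 120 N, or if a joint passes its speed limit or range.

ROBOT

A 7-joint arm with a two-finger parallel gripper is mounted at the origin on a cart in front of the work surface, level with it; the furniture and walls round the work are solid. World frame = base frame: x ahead of the robot, y to its left, z up, the work surface at z = 0. Lengths are in m, angles in degrees, forces in N, time in s.
With the tool pointing down it reaches from about 0.425 to 0.875 m from the base axis. Payload 8.4 kg.
Tool frame: the origin (TCP) lies on the centre line of the jaws, within the pads' length; the fingertips stand 22 mm ahead of it and the grasp point (between the pads) lies 3 mm ahead of it; z points along the fingers, x is the direction in which the jaws open and shut, and the axes are right-handed (so a half turn about z gives the same grasp; the last joint's range is limited). The gripper opens to 87 mm and grips with 3 to 60 N. Pads are 19 mm wide; open, the fingers measure 117 mm over their backs; the gripper's body (75 mm by 190 mm) begins 51 mm behind the grasp point.
Start: joints at [-5.684, 19.091, 2.286, 83.961, -0.768, 76.965, -3.352], TCP at [0.65, -0, 0.245] pointing down, gripper open.
Joint ranges: [-147.57, 147.57], [-21.85, 119.76], [-74.77, 79.35], [14.55, 137.4], [-85.83, 265.84], [4.83, 119.75], [-152.11, 152.11]. Speed limits (degrees/s): [127.2, 127.2, 159.86, 159.86, 180, 180, 180].

INTERFACE

Orientations are given as [roll, pitch, yaw] about the fixed x, y, z axes, in that order (R = Rz(yaw) Ry(pitch) Rx(roll)).
In Python, from workcell import robot gives the robot as it stands.
- The arm moves only by the shell command python3 -m pendant 'ROWS' [OPENING] [FORCE]. ROWS is a JSON object of lists of equal length, an entry for each row: "travel": the shift along the world's x, y, z in mm, a list of three; "spin": the turn about the world's z in degrees. In form: {"travel": [[dx, dy, dz], ...], "spin": [spin, ...]}. A call has 1 to 10 rows; each row shifts and turns the commanded pose from where the row before left it; what a row does not reach is not made up. A row lasts 1/8 s, in which the tool goes at most 62.5 mm and 10.7 degrees, less where a joint would pass 70% of its speed; a pose out of reach is approached as far as the arm can. A call with a gripper value outside its range is refused whole. OPENING is the closure, from -1 (fully open) to 1 (shut), so that 0 is half open, set as the call begins (- or left out, the last holds). The fingers move at their own pace and stop on an object; FORCE is the grip in N (left out, the last holds). Time passes only in rows, so rows that do not move let the fingers close. It gives the time, the measured TCP pose, the force and the opening at its end, in the units of the state.
- robot.state(): the state, without advancing time (a new reading comes with each control period).
- robot.read_camera(name): name is "scene" or "side" or "wrist"; returns a dict with "img" (400x640x3 uint8, red, green, blue), "depth" (400x640 float32, m along the optical axis (not along the pixel's ray), 0 where there is no reading), "intrinsics" (3x3 intrinsics, pixels), "world_from_camera" (4x4, takes a point from camera to world coordinates); the wrist camera has in their place "tool_from_camera" (4x4, takes a point from camera to tool coordinates, whose origin is the TCP and whose axes are the tool frame's). Camera axes: x right, y up, looking along -z (the intrinsics and any distortion apply to the point x, -y, -z); pixel columns grow to the right and rows downward; lengths in m; the calibration is good to about 2 mm. A picture is of the moment at which its call begins: read the wrist's pose just before it.
- robot.hand_in(): hands the job in, once; it reports no verdict.
Trained networks look in a picture, given as the dict that the camera call returned (one of the last four; its "shot" number tells which), for a name from the list of things; names that differ only in an ending like _2 or _b are one class to them, and where a whole thing is asked for, a point or a joint stands for the part that bears it (a point fixed in the world has none). Each returns a list of dicts, best first, with "confidence" (0 to 1); they miss things now and then, are a little off and sometimes report something else, mostly with a low value. They report only what shows in the picture. A call takes as long as a camera call. They do not tell look-alikes from the thing itself.
- robot.cut_out(label, picture): "pixels" (400x640 bool, what is visible of it) and "extent" ([centre column, centre row, width, height] in pixels, round what is visible of it).
The state is a dict: "clock": time; "qpos": joint angles; "joint_velocities": joint speeds; "effort": joint torques, N m; "eef_pos": TCP position; "orientation": TCP orientation; "contact_force": force on the tool from outside, world axes, zero at the start; "ft_torque": the same for the moment, N m; "opening": finger opening in m.
Only numpy, scipy, OpenCV 4.12 (cv2) and the standard library are available. Lean on these libraries where they do the work, as an engineer would, in place of code of your own. Each camera call takes 0.05 s, during which the arm holds its last target.

## Working session

There is one attempt and no reset: what is moved stays moved. The work goes in short steps, Python scripts to look and compute and a shell command to move; the robot and the scene stay as the last step left them, time stands still between calls to the robot, and variables do not carry over. Pictures are saved under pics/ and viewed, and the job is handed in when it is done.

```bash
mkdir -p pics; cat > h.py <<'E'
import numpy as np, cv2
from workcell import robot
from scipy.spatial.transform import Rotation as R
def wfc(p,st=None):
    if 'world_from_camera' in p: return np.array(p['world_from_camera'])
    T=np.eye(4);T[:3,3]=st['eef_pos'];T[:3,:3]=R.from_euler('xyz',st['orientation'],degrees=True).as_matrix()
    return T@np.array(p['tool_from_camera'])
def cloud(p,st=None):
    K=np.array(p['intrinsics']);d=p['depth'];v,u=np.mgrid[:400,:640]
    c=np.stack([(u-K[0,2])/K[0,0]*d,-(v-K[1,2])/K[1,1]*d,-d,np.ones_like(d)],-1)
    w=(c@wfc(p,st).T)[...,:3]; w[d==0]=np.nan
    return w
def save(p,n): cv2.imwrite('pics/'+n+'.png',cv2.cvtColor(p['img'],cv2.COLOR_RGB2BGR))
E
python3 - <<'E'
from h import *
print(robot.state())
for n in ['scene','side','wrist']:
    st=robot.state();p=robot.read_camera(n);save(p,n+'0');w=cloud(p,st)
    print(n,[k for k in p if k not in('img','depth')],np.round(wfc(p,st)[:3,3],3))
    for l in ['optic_mould','lid_knob','lid','dry_box','tape_roll','wax_block','matchbox']:
        for r in robot.cut_out(l,p)[:3]:
            q=w[r['pixels']];q=q[~np.isnan(q[:,0])]
            if len(q): print(l,round(r['confidence'],2),np.round(r['extent']),'med',np.round(np.median(q,0),3),'lo',np.round(np.percentile(q,3,axis=0),3),'hi',np.round(np.percentile(q,97,axis=0),3))
E
```

```text
{'clock': 0.0, 'qpos': array([-5.68320956, 19.13152829,  2.28327611, 84.01114917, -0.76821438,
       76.96449312, -3.35212948]), 'joint_velocities': array([-0.03809625,  0.03688014, -0.04089503,  0.04288949, -0.10508676,
        0.11618959,  0.02341733]), 'effort': array([ 1.06989024e-03, -6.56351209e+01,  1.33598529e+00, -4.03798449e+01,
       -5.97442500e-02,  4.47441044e-02,  1.62792835e-04]), 'eef_pos': array([ 6.49570060e-01, -1.61231363e-05,  2.43660743e-01]), 'orientation': array([ 1.79994622e+02,  9.17877254e-02, -6.99870265e-04]), 'contact_force': array([0.7508011 , 0.63309435, 0.40185669]), 'ft_torque': array([-0.01260434, -0.01019725, -0.00586932]), 'opening': 0.08698822766291099}
scene ['intrinsics', 'world_from_camera', 'shot'] [-0.212  0.607  0.601]
optic_mould 0.86 [217. 241.  31.  27.] med [0.583 0.418 0.047] lo [0.557 0.39  0.024] hi [0.615 0.444 0.059]
optic_mould 0.68 [298. 201.  28.  34.] med [0.536 0.22  0.117] lo [0.522 0.191 0.082] hi [0.576 0.244 0.135]
lid_knob 0.75 [322. 212.  84.  41.] med [0.508 0.162 0.079] lo [0.449 0.079 0.075] hi [0.574 0.26  0.117]

[... 1374 characters left out ...]
 273.  35.  32.] med [0.44  0.011 0.017] lo [ 0.41  -0.015 -0.002] hi [0.472 0.046 0.02 ]
matchbox 0.96 [378. 308.  22.  31.] med [ 0.648 -0.078  0.014] lo [ 0.631 -0.101  0.003] hi [ 0.666 -0.05   0.016]
wrist ['intrinsics', 'tool_from_camera', 'shot'] [0.65  0.073 0.385]
lid_knob 0.89 [173.  68. 158. 136.] med [0.521 0.128 0.078] lo [0.451 0.071 0.076] hi [0.58  0.17  0.113]
lid 0.63 [176.  68. 160. 133.] med [0.521 0.128 0.078] lo [0.45  0.071 0.076] hi [0.58  0.17  0.113]
dry_box 0.59 [244.  66.  56. 129.] med [0.573 0.128 0.031] lo [0.547 0.064 0.   ] hi [0.597 0.187 0.058]
matchbox 0.84 [317. 229.  27.  43.] med [ 0.65  -0.069  0.015] lo [ 0.633 -0.097  0.005] hi [ 0.667 -0.047  0.016]
```

View pics/scene0.png

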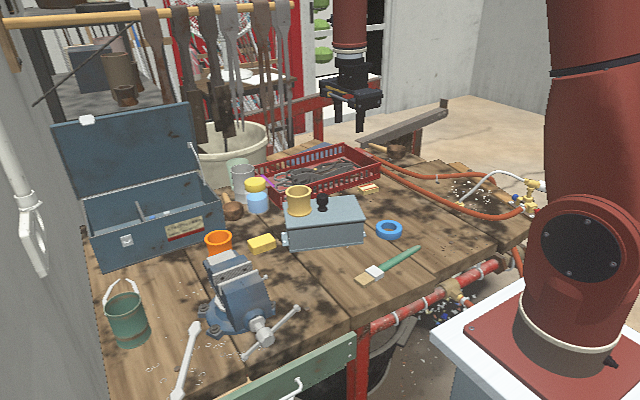

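View pics/side0.png

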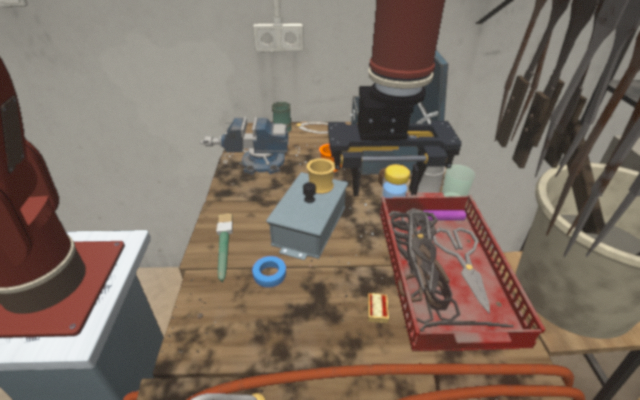

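View pics/wrist0.png

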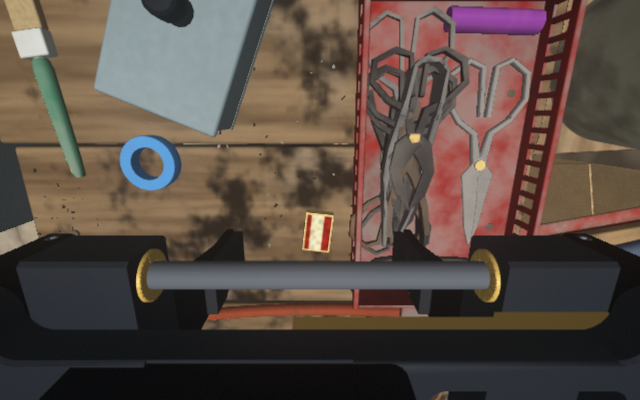

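Candidates for the mould: the brass cup on the lid at scene (298,201) / side (321,175), the orange cup on the worktop at scene (217,241), and the yellow-topped jar at scene (257,190). By the description it is the first. I'll check it in a crop and fit the lid's pose.

```bash
python3 - <<'E'
from h import *
from scipy.optimize import least_squares
P=[];M=[];Kn=[]
for n in ['scene','side','wrist']:
    st=robot.state();p=robot.read_camera(n);w=cloud(p,st)
    if n=='scene':
        c=cv2.cvtColor(p['img'][160:290,190:420],cv2.COLOR_RGB2BGR);cv2.imwrite('pics/crop1.png',cv2.resize(c,None,fx=3.4,fy=3.4,interpolation=2))
    r=[x for x in robot.cut_out('lid',p)]
    q=w[r[0]['pixels']] if r else np.zeros((0,3));q=q[(q[:,2]>.07)&(q[:,2]<.086)];
    print(n,len(q),cv2.minAreaRect((q[:,:2]*1000).astype(np.float32)), np.median(q[:,2]));P.append(q)
    b=(w[...,0]>.44)&(w[...,0]<.6)&(w[...,1]>.08)&(w[...,1]<.27)
    m=w[b&(w[...,2]>.1)];
    if len(m):
      mm=m[m[:,1]>.175]; kk=m[m[:,1]<.175]
      print('mould',len(mm),mm.min(0) if len(mm) else 0,mm.max(0)if len(mm) else 0,'knob',len(kk),kk.min(0)if len(kk) else 0,kk.max(0)if len(kk) else 0)
Q=np.vstack(P)
print('all',cv2.minAreaRect((Q[:,:2]*1000).astype(np.float32)))
E
```

```text
scene 1659 ((525.595947265625, 164.54751586914062), (191.75460815429688, 127.23457336425781), 67.88523864746094) 0.07844273514888778
mould 560 [0.5133084  0.17503744 0.10013343] [0.58235497 0.24581775 0.13610915] knob 96 [0.50879547 0.15262043 0.10019773] [0.53829176 0.17470527 0.12128377]
side 2473 ((525.7250366210938, 162.81666564941406), (192.39236450195312, 121.45323181152344), 67.83888244628906) 0.0768682704003909
mould 604 [0.52130041 0.17566634 0.10029904] [0.58250899 0.24620091 0.13516026] knob 165 [0.51174875 0.14667842 0.10014997] [0.54029697 0.17498459 0.11961047]
wrist 15206 ((514.8478393554688, 136.557373046875), (131.2620391845703, 122.50114440917969), 68.03069305419922) 0.07760018490123405
mould 0 0 0 knob 727 [0.51304771 0.14947538 0.10016838] [0.54155218 0.16582904 0.12076403]
all ((525.2464599609375, 163.6873779296875), (193.61148071289062, 127.23457336425781), 67.88523864746094)
```

View pics/crop1.png

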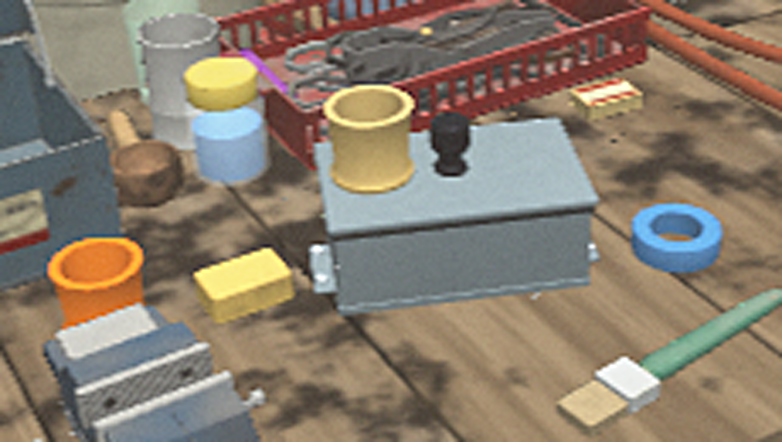

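The crop shows the brass mould at crop (370,138), the knob at (450,145) and the orange look-alike at (98,275), so the choice stands. I'll move the wrist camera over the lid and line it up with the box, whose yaw is about -22°.

```bash
python3 -m pendant '{"travel": [[-25,20,0],[-35,25,0],[-35,25,0],[-30,25,0],[-20,15,0],[0,0,0],[0,0,0]], "spin": [-4,-5,-5,-5,-3,0,0]}' -1
cat > meas.py <<'E'
from h import *
import sys
from scipy.optimize import least_squares
def circ(q,r):
    f=least_squares(lambda c:np.hypot(q[:,0]-c[0],q[:,1]-c[1])-r,q[:,:2].mean(0),loss='soft_l1',f_scale=.002);return f.x*1000,np.sqrt(np.mean(f.fun**2))*1000
def circf(q):
    f=least_squares(lambda c:np.hypot(q[:,0]-c[0],q[:,1]-c[1])-c[2],[*q[:,:2].mean(0),.03],loss='soft_l1',f_scale=.002);return f.x*1000
E
python3 - <<'E'
from meas import *
for n in ['wrist','scene','side']:
    st=robot.state();p=robot.read_camera(n);save(p,n+'1');w=cloud(p,st)
    for l in ['optic_mould','lid_knob']:
        for r in robot.cut_out(l,p)[:2]: print(n,l,round(r['confidence'],2),np.round(r['extent']))
    b=(np.abs(w[...,0]-.525)<.09)&(np.abs(w[...,1]-.165)<.1)
    q=w[b&(w[...,2]>.07)&(w[...,2]<.086)];print('lid',cv2.minAreaRect((q[:,:2]*1000).astype(np.float32)),np.median(q[:,2]))
    m=w[b&(w[...,2]>.128)&(w[...,2]<.15)]
    if len(m)>5:
        hull=cv2.convexHull((m[:,:2]*1000).astype(np.float32))
        print('mould rim',len(m),cv2.minEnclosingCircle(hull),np.percentile(m[:,2],[50,95]))
    k=w[b&(w[...,2]>.11)&(w[...,2]<.128)&(np.hypot(w[...,0]-.5255,w[...,1]-.163)<.024)]
    if len(k)>5: print('knob top',len(k),cv2.minEnclosingCircle((k[:,:2]*1000).astype(np.float32)),np.percentile(k[:,2],[50,95]))
print(robot.state()['eef_pos'],robot.state()['orientation'])
E
```

```text
clock: 2.38
eef_pos: [0.5055, 0.1094, 0.2448]
orientation: [-180.0, -0.0, -22.0]
contact_force: [-0.2, -0.3, -1.5]
opening: 0.0871
wrist optic_mould 0.97 [321.  57.  80.  90.]
wrist lid_knob 0.77 [313. 123. 128. 200.]
lid ((526.193115234375, 164.80628967285156), (190.73956298828125, 122.23616790771484), 67.82630920410156) 0.0777908093566059
mould rim 2575 ((552.5950317382812, 215.48524475097656), 31.95025062561035) [0.13374132 0.13500592]
knob top 905 ((526.2418212890625, 164.92044067382812), 14.914068222045898) [0.11854833 0.11983615]
scene optic_mould 0.92 [219. 242.  30.  26.]
scene lid_knob 0.75 [323. 213.  81.  34.]
lid ((523.8899536132812, 165.27972412109375), (191.89073181152344, 125.50601959228516), 67.48123168945312) 0.07850728863738099
mould rim 189 ((551.84423828125, 215.24526977539062), 32.7237434387207) [0.13400296 0.13570184]
knob top 88 ((523.4318237304688, 165.5513916015625), 14.554957389831543) [0.11868267 0.12073976]
side optic_mould 0.74 [320. 176.  28.  30.]
side optic_mould 0.55 [337. 158.  15.  26.]
side lid_knob 0.89 [308. 203.  80.  63.]
lid ((525.4741821289062, 163.34255981445312), (193.79002380371094, 122.49983978271484), 67.83809661865234) 0.07695148439567245
mould rim 172 ((550.43017578125, 213.76368713378906), 33.26822280883789) [0.13241946 0.13418626]
knob top 116 ((525.8058471679688, 163.3881378173828), 15.812424659729004) [0.11710893 0.11892746]
[0.50509132 0.10982889 0.24445307] [ 1.79993530e+02  1.00323082e-02 -2.20155071e+01]
```

View pics/wrist1.png

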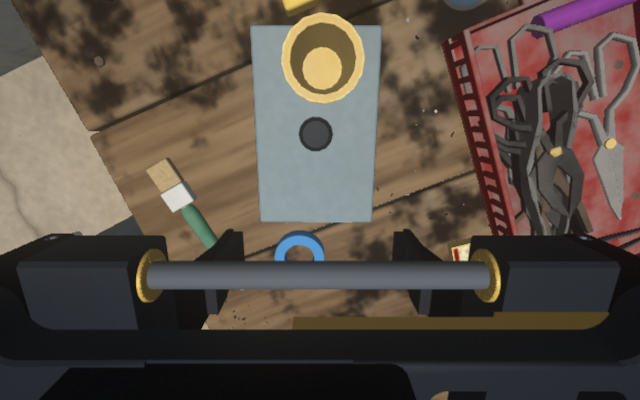

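The wrist view shows the mould at (321,57) and the knob at (315,133). All three cameras agree: mould at (552,215), rim at 134 mm; knob at (526,164), top at 119 mm. I'll go over the mould and down, with the jaws along the box's x.

```bash
python3 -m pendant '{"travel": [[10,22,0],[14,31,0],[13,31,0],[10,21,0],[0,0,-20],[0,0,-30],[0,0,-35],[0,0,-30],[0,0,-20],[0,0,0]], "spin": [0,0,0,0,0,0,0,0,0,0]}' -1
python3 -m pendant '{"travel": [[0,0,0],[0,0,0],[0,0,0],[0,0,0],[0,0,0],[0,0,0]], "spin": [0,0,0,0,0,0]}' 1 30
python3 - <<'E'
from meas import *
p=robot.read_camera('side');c=cv2.cvtColor(p['img'][120:270,240:420],cv2.COLOR_RGB2BGR);cv2.imwrite('pics/grasp.png',cv2.resize(c,None,fx=4,fy=4))
E
```

```text
clock: 4.08
eef_pos: [0.551, 0.2157, 0.1078]
orientation: [179.9, 0.1, -21.9]
contact_force: [0.5, -0.2, 0.5]
opening: 0.0869
clock: 4.82
eef_pos: [0.5523, 0.2152, 0.1102]
orientation: [-180.0, -0.0, -22.0]
contact_force: [-1.1, 0.4, 6.1]
opening: 0.06
```

View pics/grasp.png

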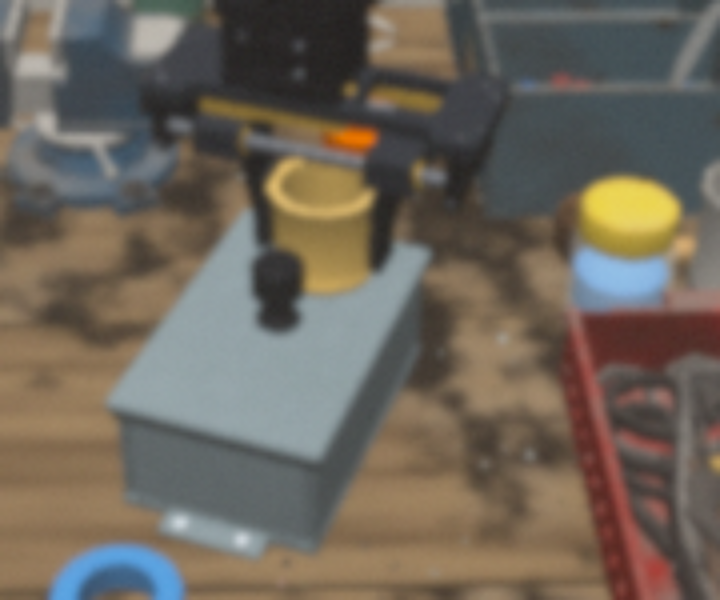

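The mould is between the fingers (opening 60 mm), the knob clear of them. I'll lift it.

```bash
python3 -m pendant '{"travel": [[0,0,3],[0,0,6],[0,0,10],[0,0,14],[0,0,16],[0,0,16],[0,0,11],[0,0,4],[0,0,0]], "spin": [0,0,0,0,0,0,0,0,0]}' - 35
python3 - <<'E'
from meas import *
p=robot.read_camera('side');w=cloud(p);c=cv2.cvtColor(p['img'][100:270,240:420],cv2.COLOR_RGB2BGR);cv2.imwrite('pics/lift.png',cv2.resize(c,None,fx=3.5,fy=3.5))
q=w[(np.abs(w[...,0]-.525)<.08)&(np.abs(w[...,1]-.15)<.07)&(w[...,2]>.06)&(w[...,2]<.1)];print('lid z',np.median(q[:,2]))
E
```

```text
clock: 6.0
eef_pos: [0.5519, 0.215, 0.1895]
orientation: [180.0, 0.0, -22.0]
contact_force: [0.1, 0.2, -5.1]
opening: 0.0598
lid z 0.07687920034634527
```

View pics/lift.png

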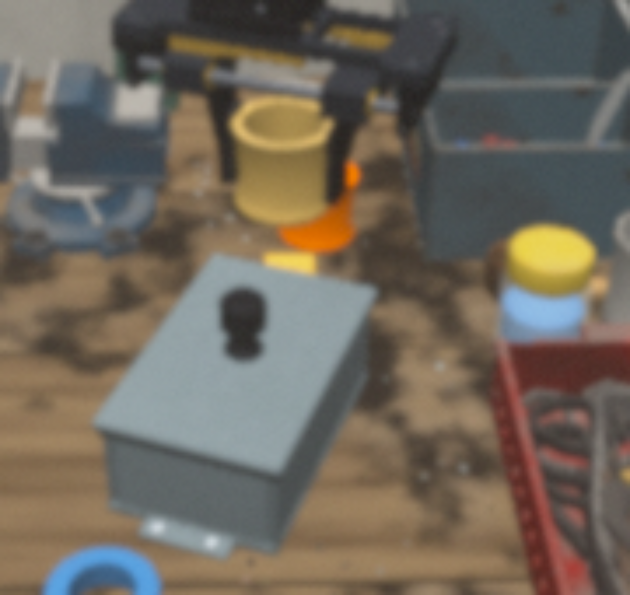

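The mould is held upright and the lid has stayed shut (top at 77 mm). Next I carry it to about (0.55, -0.035).

```bash
python3 -m pendant '{"travel": [[0,-14,0],[0,-28,0],[0,-36,0],[0,-40,0],[0,-40,0],[0,-38,0],[0,-30,0],[0,-16,0],[0,-8,0],[0,0,0]], "spin": [0,0,0,0,0,0,0,0,0,0]}'
python3 -m pendant '{"travel": [[0,0,-15],[0,0,-25],[0,0,-30],[0,0,-30],[0,0,-22],[0,0,-13],[0,0,-8],[0,0,-4],[0,0,0],[0,0,0]], "spin": [0,0,0,0,0,0,0,0,0,0]}'
python3 - <<'E'
from meas import *
for n in ['side','scene']:
  p=robot.read_camera(n);w=cloud(p);c=cv2.cvtColor(p['img'][120:330,240:460],cv2.COLOR_RGB2BGR);cv2.imwrite('pics/low_%s.png'%n,cv2.resize(c,None,fx=2.8,fy=2.8))
E
```

```text
clock: 7.3
eef_pos: [0.552, -0.0347, 0.1894]
orientation: [-180.0, 0.0, -22.0]
contact_force: [0.4, 0.0, -4.7]
opening: 0.0596
clock: 8.55
eef_pos: [0.5525, -0.035, 0.0432]
orientation: [-180.0, -0.1, -22.0]
contact_force: [-0.1, 0.5, -4.1]
opening: 0.0598
```

View pics/low_side.png

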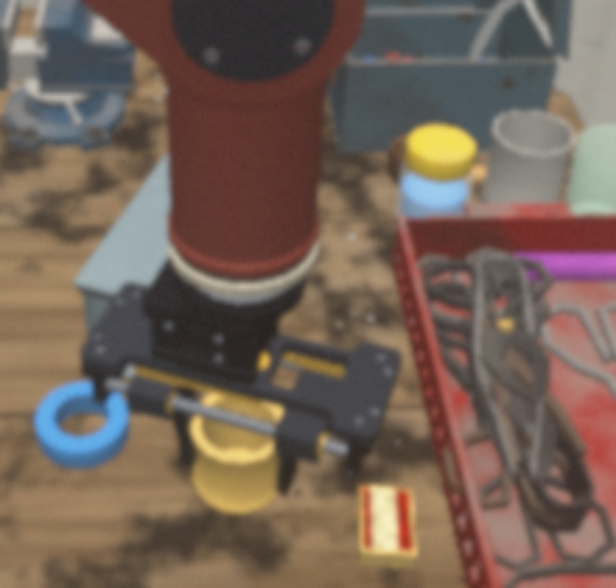

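The mould hangs about 11 mm above the worktop, clear of the tape and matchbox. I'll lower it gently until the force changes.

```bash
python3 -m pendant '{"travel": [[0,0,-3],[0,0,-3],[0,0,-2],[0,0,-1],[0,0,0]], "spin": [0,0,0,0,0]}'; python3 -m pendant '{"travel": [[0,0,-1],[0,0,-1],[0,0,0],[0,0,0]], "spin": [0,0,0,0]}'
```

```text
clock: 9.28
eef_pos: [0.5519, -0.035, 0.0334]
orientation: [180.0, 0.0, -22.0]
contact_force: [-1.4, -0.4, -5.0]
opening: 0.0596
clock: 9.78
eef_pos: [0.5521, -0.0349, 0.0321]
orientation: [-180.0, -0.0, -22.0]
contact_force: [-4.2, 0.2, 6.3]
opening: 0.0594
```

Contact with the worktop (force went from -5 to +6 N). Release.

```bash
python3 -m pendant '{"travel": [[0,0,0],[0,0,0],[0,0,0],[0,0,0],[0,0,0],[0,0,0]], "spin": [0,0,0,0,0,0]}' -1
python3 -m pendant '{"travel": [[0,0,10],[0,0,20],[0,0,30],[0,0,40],[0,0,40],[0,0,20],[0,0,0]], "spin": [0,0,0,0,0,0,0]}' -1
python3 - <<'E'
from meas import *
for n in ['side','scene']:
  p=robot.read_camera(n);w=cloud(p);c=cv2.cvtColor(p['img'][120:330,240:460],cv2.COLOR_RGB2BGR);cv2.imwrite('pics/rel_%s.png'%n,cv2.resize(c,None,fx=2.8,fy=2.8))
  m=w[(np.abs(w[...,0]-.55)<.05)&(np.abs(w[...,1]+.035)<.05)&(w[...,2]>.05)&(w[...,2]<.062)]
  print(n,len(m),m.min(0),m.max(0), np.linalg.lstsq(np.c_[m[:,:2],np.ones(len(m))],m[:,2],rcond=None)[0])
  for l in ['optic_mould','tape_roll','matchbox']:
    for r in robot.cut_out(l,p)[:2]:
      q=w[r['pixels']];print(l,round(r['confidence'],2),np.round(np.nanmedian(q,0),3))
E
```

```text
clock: 10.52
eef_pos: [0.552, -0.035, 0.0315]
orientation: [-180.0, 0.0, -22.0]
contact_force: [-1.0, 0.1, -0.2]
opening: 0.0871
clock: 11.4
eef_pos: [0.553, -0.035, 0.1938]
orientation: [-179.9, -0.2, -22.0]
contact_force: [-1.2, -0.2, 0.0]
opening: 0.0868
side 333 [ 0.52051976 -0.06685832  0.05004919] [ 0.5825897  -0.00237019  0.05771057] [-0.00062557 -0.0065072   0.05445869]
optic_mould 0.58 [ 0.552 -0.041  0.037]
tape_roll 0.61 [0.442 0.008 0.017]
matchbox 0.96 [ 0.648 -0.081  0.014]
scene 143 [ 0.51994644 -0.06383     0.05002985] [ 0.58119058 -0.00266461  0.05971744] [-0.00276113 -0.00369373  0.05635019]
optic_mould 0.64 [ 0.536 -0.025  0.037]
optic_mould 0.6 [0.588 0.418 0.047]
tape_roll 0.64 [0.436 0.021 0.017]
matchbox 0.67 [ 0.651 -0.056  0.015]
```

View pics/rel_side.png

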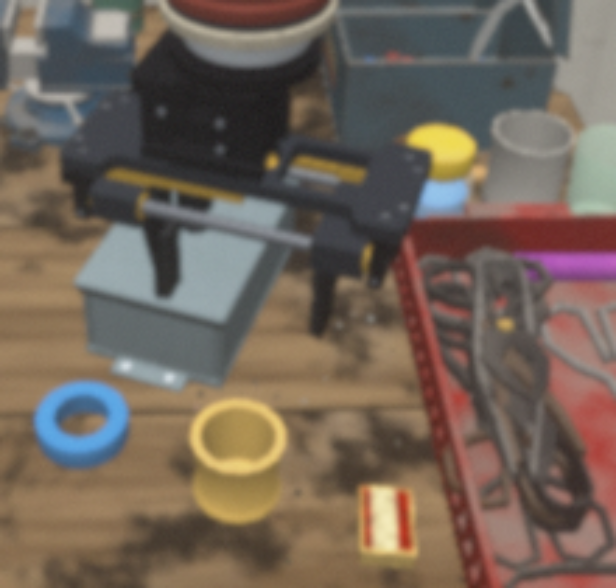

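The mould stands upright at about (0.551, -0.035) with a level rim, and the bystanders haven't moved. Now to above the knob.

```bash
python3 -m pendant '{"travel": [[-2,14,0],[-4,28,0],[-5,34,0],[-5,38,0],[-5,36,0],[-3,26,0],[-2,16,0],[0,8,0],[0,0,0]], "spin": [0,0,0,0,0,0,0,0,0]}' -1
python3 - <<'E'
from meas import *
for n in ['side','scene']:
    st=robot.state();p=robot.read_camera(n);w=cloud(p,st)
    k=w[(w[...,2]>.1)&(w[...,2]<.125)&(np.hypot(w[...,0]-.526,w[...,1]-.164)<.024)]
    print('knob',n,len(k),cv2.minEnclosingCircle((k[:,:2]*1000).astype(np.float32)),np.percentile(k[:,2],[50,97]))
print(robot.state()['eef_pos'],robot.state()['orientation'])
E
```

```text
clock: 12.92
eef_pos: [0.526, 0.1649, 0.1914]
orientation: [180.0, 0.0, -22.0]
contact_force: [0.3, -1.0, 1.2]
opening: 0.0871
knob side 165 ((525.4268188476562, 163.2014923095703), 14.906716346740723) [0.11531309 0.1186984 ]
knob scene 130 ((521.30078125, 165.97128295898438), 14.868144989013672) [0.11496753 0.12094363]
[0.52623363 0.1639291  0.1914978 ] [ 1.79976731e+02 -5.41581627e-03 -2.20790950e+01]
```

```bash
python3 -m pendant '{"travel": [[0,0,-15],[0,0,-22],[0,0,-22],[0,0,-15],[0,0,-7],[0,0,-2],[0,0,0]], "spin": [0,0,0,0,0,0,0]}' -1
python3 -m pendant '{"travel": [[0,0,0],[0,0,0],[0,0,0],[0,0,0],[0,0,0],[0,0,0],[0,0,0],[0,0,0]], "spin": [0,0,0,0,0,0,0,0]}' 1 55
python3 - <<'E'
from meas import *
p=robot.read_camera('side');c=cv2.cvtColor(p['img'][120:270,240:420],cv2.COLOR_RGB2BGR);cv2.imwrite('pics/knob.png',cv2.resize(c,None,fx=4,fy=4))
E
```

```text
clock: 13.9
eef_pos: [0.5263, 0.1651, 0.109]
orientation: [-180.0, -0.0, -22.0]
contact_force: [-0.5, -1.0, -0.3]
opening: 0.0873
clock: 14.9
eef_pos: [0.526, 0.165, 0.1085]
orientation: [180.0, 0.0, -22.0]
contact_force: [0.5, 0.6, 0.8]
opening: 0.028
```

View pics/knob.png

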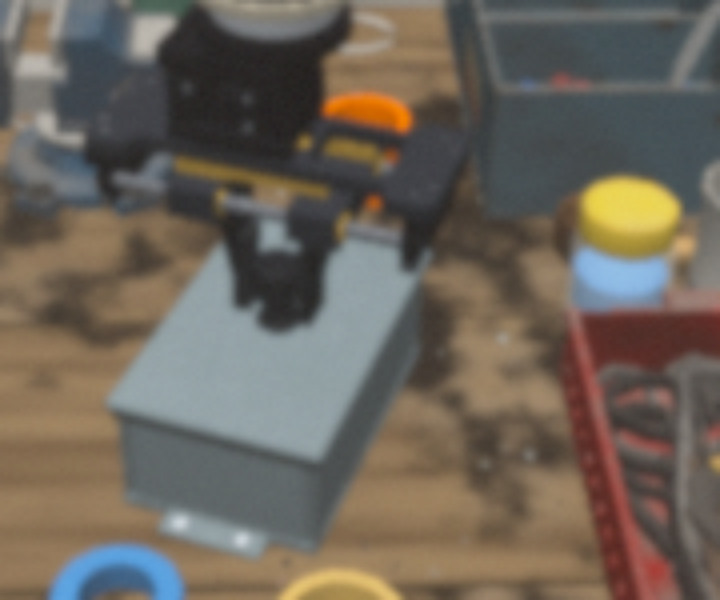

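Jaws closed on the knob head (28 mm). Now a slow pull.

```bash
python3 -m pendant '{"travel": [[0,0,1],[0,0,1],[0,0,1],[0,0,0]], "spin": [0,0,0,0]}'; python3 -m pendant '{"travel": [[0,0,1],[0,0,1],[0,0,1],[0,0,0]], "spin": [0,0,0,0]}';python3 -m pendant '{"travel": [[0,0,1],[0,0,1],[0,0,1],[0,0,0]], "spin": [0,0,0,0]}'
```

```text
clock: 15.45
eef_pos: [0.5256, 0.1649, 0.1107]
orientation: [180.0, 0.0, -22.0]
contact_force: [2.2, 1.2, -12.9]
opening: 0.0281
clock: 15.95
eef_pos: [0.5269, 0.1653, 0.1161]
orientation: [-179.9, -0.1, -22.0]
contact_force: [0.2, -0.4, -2.8]
opening: 0.0284
clock: 16.45
eef_pos: [0.526, 0.165, 0.1177]
orientation: [-180.0, -0.0, -22.0]
contact_force: [0.7, -0.3, -1.9]
opening: 0.0281
```

```bash
python3 -m pendant '{"travel": [[0,0,2],[0,0,3],[0,0,4],[0,0,3],[0,0,1],[0,0,0],[0,0,0],[0,0,0]], "spin": [0,0,0,0,0,0,0,0]}'
python3 - <<'E'
from meas import *
for n in ['side','scene']:
  p=robot.read_camera(n);w=cloud(p);c=cv2.cvtColor(p['img'][120:300,240:460],cv2.COLOR_RGB2BGR);cv2.imwrite('pics/up_%s.png'%n,cv2.resize(c,None,fx=3.2,fy=3.2))
  a=np.radians(-22.1);d=w[...,:2]-[.526,.1645];bx=d[...,0]*np.cos(a)+d[...,1]*np.sin(a);by=-d[...,0]*np.sin(a)+d[...,1]*np.cos(a)
  m=w[(np.abs(bx)<.075)&(np.abs(by)<.11)&(w[...,2]>.085)&(w[...,2]<.112)&(np.hypot(bx,by)>.035)]
  m=m[np.abs(m[:,2]-np.median(m[:,2]))<.006]
  f=np.linalg.lstsq(np.c_[m[:,:2],np.ones(len(m))],m[:,2],rcond=None)[0]
  print(n,len(m),'top z',np.median(m[:,2]),'slope',f[:2],'at centre',f@[.526,.1645,1],cv2.minAreaRect((m[:,:2]*1000).astype(np.float32)))
E
```

```text
clock: 17.45
eef_pos: [0.5259, 0.165, 0.1304]
orientation: [180.0, 0.0, -22.0]
contact_force: [-0.1, -0.5, -2.1]
opening: 0.0279
side 2182 top z 0.09868404783525225 slope [-0.0034341   0.00414957] at centre 0.09865903866652291 ((526.1785888671875, 163.93389892578125), (195.21595764160156, 122.14948272705078), 68.0400161743164)
scene 1696 top z 0.1003630375968364 slope [ 0.0094295  -0.00322668] at centre 0.10029299933734016 ((523.3756713867188, 165.54837036132812), (191.26260375976562, 124.66333770751953), 67.76799774169922)
```

View pics/up_side.png

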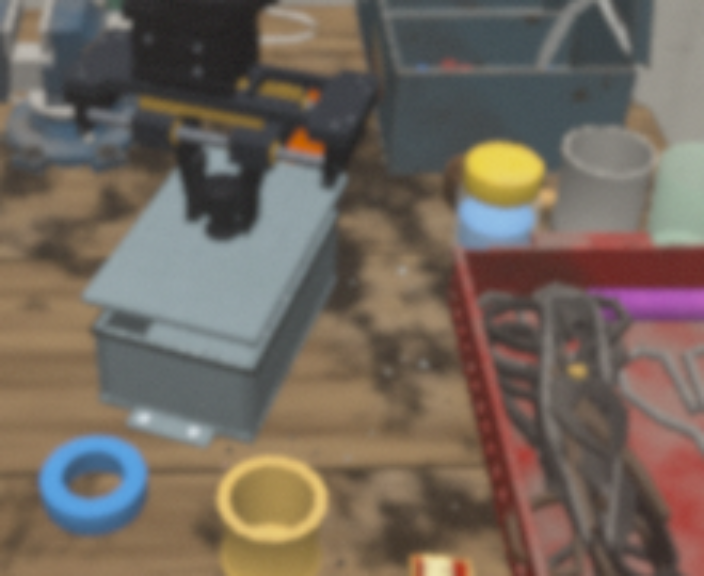

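View pics/up_scene.png

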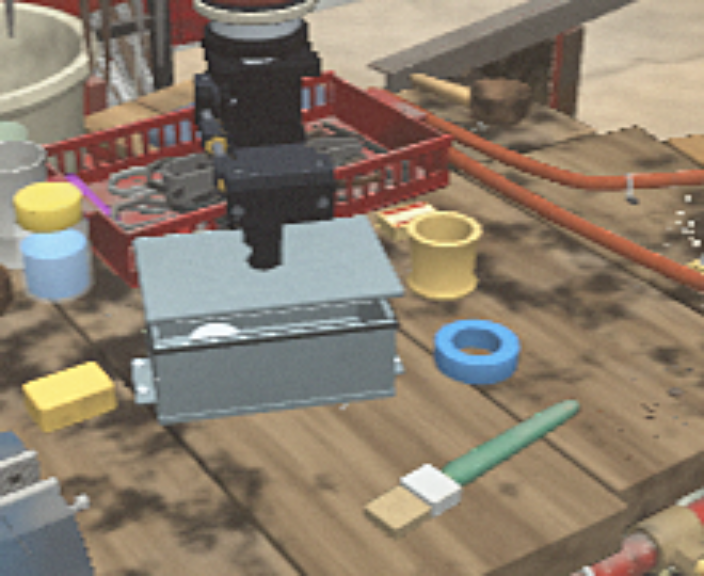

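Both views show the lid level, centred and 22 mm up (top face 77→98.7 mm from the side, 78.5→100.3 mm from the scene camera). The wrist carries only its weight, and the mould stands clear. Handing in.

```bash
python3 -c "
from workcell import robot
print(robot.state()['joint_velocities'].round(2)); print(robot.hand_in())"
```

```text
[-0.   -0.03  0.07  0.    0.07  0.01  0.02]
the job is handed in; nothing more can be done
None
```

I stood the brass mould upright on the worktop at about (0.55, -0.035). I then pulled the lid slowly out of its gasket and handed the job in still holding it over the mouth, at 17.5 s on the clock.

- **Lid:** it is about 22 mm above the rim, level to within about 0.01 rad and centred within about 2 mm, and the arm was still. The strongest pull I read was 13 N, and at the end the wrist carried only about 2.1 N, which is the lid's weight.
- **Mould:** right after release its rim measured level and it stood clear of the box, the tape roll and the matchbox. The last pictures show it still standing there.
- **Bystanders:** the tape roll and matchbox showed no real shift when I measured them after releasing the mould. The wax block I only saw in the pictures, where it looks untouched.
- **Disagreements:** the scene camera put the knob and lid 2 to 5 mm nearer the robot in x than the wrist and side cameras did. I went with the wrist and side values. The cameras' heights differed by about 1.6 mm, but both gave the same lift.

No check failed; the hand-in itself reports no verdict.

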